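# Post the tall petrified-wood slab through the hopper's sprung trap

## Robot

A 6-joint arm with a two-finger parallel gripper is mounted at the origin on the work surface. World frame = base frame: x ahead of the robot, y to its left, z up, the work surface at z = 0. Lengths are in mm, angles in rad, forces in N, time in s.
With the tool pointing down it reaches from about 275 to 875 mm from the base axis. Payload 12.5 kg.
Tool frame: the origin (TCP) lies at the very end of the fingers, on their centre line; the grasp point (between the pads) lies 19 mm behind it; y points along the fingers, z is the direction in which the jaws open and shut, and the axes are right-handed (so a half turn about y gives the same grasp; the last joint's range is limited). The gripper opens to 85 mm and grips with 20 to 120 N. Pads are 22 mm wide; open, the fingers measure 114 mm over their backs; the gripper's body (76 mm by 85 mm) begins 54 mm behind the grasp point. The pads swing forward as they close: fully open they stand 13 mm farther back than shut.
Start: joints at [-1.317, 0.351, 1.652, -0, 1.139, -0.085], TCP at [182.814, -518.713, 231.29] pointing down, gripper open.
Joint ranges: [-2.75, 2.75], [-0.79, 2.1], [0.01, 2.65], [-1.57, 4.71], [0.07, 3.14], [-2.87, 2.87]. Speed limits (rad/s): [2.22, 2.22, 2.79, 3.14, 3.14, 3.14].

## Interface

Orientations are given as a unit quaternion [w, x, y, z].
In Python, from cell import env gives the robot as it stands.
- The arm moves only by the tool play_rows, never from a script. Its argument "targets" is a list of rows, each a list of 7 numbers: the shift along the tool's x, y, z in m, then the turn, a rotation vector about the tool's x, y, z in rad, then the closure, from 0 (fully open) to 1 (shut). A call has 1 to 10 rows; each row shifts and turns the commanded pose from where the row before left it, along the tool's axes as they then stand; what a row does not reach is not made up. A row lasts 1/10 s, in which the tool goes at most 50 mm and 8.59 degrees, less where a joint would pass 70% of its speed; a pose out of reach is approached as far as the arm can. A call with a gripper value outside its range is refused whole. The fingers move at their own pace and stop on an object; the grip force is fixed at half the most. Time passes only in rows, so rows that do not move let the fingers close. It gives the time, the measured TCP pose, the force and the opening at its end, in the units of the state.
- env.get_state(): the state, without advancing time (a new reading comes with each control period).
- env.capture(name): name is "scene" or "top" or "wrist"; returns a dict with "image" (420x560x3 uint8, red, green, blue), "fx", "fy", "cx", "cy" (pixels), "distortion" ([k1, k2, p1, p2, k3] as OpenCV has them; the pictures are not rectified), "R" (3x3) and "t" (3): a world point X has camera coordinates R X + t. Camera axes: x right, y down, z forward; pixel columns grow to the right and rows downward; lengths in mm; the calibration is good to about 2 mm. A picture is of the moment at which its call begins. There is no depth.
- env.job_done(): hands the job in, once; it reports no verdict.
The state is a dict: "clock": time; "joint_pos": joint angles; "dq": joint speeds; "tau": joint torques, N m; "tcp_pos": TCP position; "tool_rot": TCP orientation; "ft_force": force on the tool from outside, world axes, zero at the start; "ft_torque": the same for the moment, N m; "width": opening from 0.0 (shut) to 1.0 (fully open).
Only numpy, scipy, OpenCV 4.12 (cv2) and the standard library are available. Lean on these libraries where they do the work, as an engineer would, in place of code of your own. Each camera call takes 0.05 s, during which the arm holds its last target. There are 200 camera calls.

## Task

Two pieces of petrified wood stand in the grooved wooden rail: take the taller one, push it down through the sprung trap on top of the grey hopper, keeping hold of it while it presses the trap well open, and then let it go so that it ends up at the bottom of the hopper with the trap sprung shut above it. Leave the short piece standing where it is in the rail.

Things in the scene. Friction and masses are not known exactly. Their poses are not given: they have to be found in the camera images.
- slab_center (a point): Centre of the taller piece of petrified wood: banded brown stone 85 mm tall (z), 40 wide (y, along the rail), 26 thick (x, across the rail: grip across this), about 0.22 kg. Stands in the groove (30 wide, floor 10 mm above the table) of a wooden rail 270 x 50 mm whose lips end 22 mm above the table. Tall and short piece may stand at either end.
- stub_center (a point): Centre of the short piece, a bystander: same stone, width and thickness but only 45 mm tall; stands in the same groove with at least 50 mm of clear groove between it and the tall piece.
- hopper_mouth (a point): Centre of the hopper's mouth at rim height, 180 mm above the table; z up. Fixed grey box 150 (x) by 90 (y) mm, walls 5 mm, so the mouth is 140 by 80; floor 8 mm above the table; the +x end wall is a clear window. A metal trap (flap) 136 x 76 mm closes the mouth 6 mm below the rim, hinged at the long -y wall; its free edge, at +y, swings down and inward.
- flap (a joint): Trap angle, rad: 0 shut (level), grows as the free edge is pushed down, at most 1.45. A light spring (0.04 to 0.07 N m) shuts it. The slab lowered upright at the mouth's centre opens it to 1.3 rad when its foot is 80 mm below the rim; released there it slides past and drops to the hopper's floor. The trap rides on fingers reaching in and shuts as they withdraw.

How it is judged:
By the outcome, as a careful person would: the job done as asked, in the order asked, and still so for the second after the job is handed in, with the robot touching nothing.
It also fails if it takes over 35 s, if anything falls off the work surface, if the arm or the gripper's body presses on something with over 40 N, if the wrist force passes 120 N, or if a joint passes its speed limit or range.

## Working session

There is one attempt and no reset: what is moved stays moved. The work goes in short steps, Python scripts to look and compute and a tool call to move; the robot and the scene stay as the last step left them, time stands still between calls to the robot, and variables do not carry over. Pictures are saved under pics/ and viewed, on a budget of 10 in all, crops included, one or two more only if the job needs it, and the job is handed in when it is done.

Besides the shell and the picture viewer there is one more tool, called after "Request:" as a command line: name --pt "numbers of a row" for each row, then --argument value for the rest. play_rows: Moves the arm, as the interface text tells. Its arguments: {"type":"object","properties":{"targets":{"type":"array","items":{"type":"array","items":{"type":"number"}}}},"required":["targets"]}

```bash
mkdir -p pics; ls; cat > h.py <<'E'
import numpy as np, cv2
from cell import env
def cap(n,f):
    c=env.capture(n); cv2.imwrite('pics/'+f,c['image'][:,:,::-1]); return c
def K(c): return np.array([[c['fx'],0,c['cx']],[0,c['fy'],c['cy']],[0,0,1.]])
def px2z(c,uv,z):
    p=cv2.undistortPoints(np.array([[uv]],float),K(c),np.array(c['distortion'],float))[0,0]
    R=np.array(c['R']);t=np.array(c['t']);o=-R.T@t;d=R.T@np.array([p[0],p[1],1])
    return o+d*(z-o[2])/d[2]
def proj(c,X):
    return cv2.projectPoints(np.array(X,float).reshape(-1,1,3),cv2.Rodrigues(np.array(c['R'],float))[0],np.array(c['t'],float),K(c),np.array(c['distortion'],float))[0][:,0]
E
python3 - <<'E'
from h import *
import pickle
cs={n:cap(n,n+'1.png') for n in('scene','top')}
pickle.dump(cs,open('c1.pkl','wb'))
print(np.array(cs['top']['R']).round(3),cs['top']['t'])
a=np.hstack([cs['scene']['image'],cs['top']['image']])
s=env.get_state();print(s['clock'],s['tcp_pos'],s['tool_rot'],s['width'])
E
```

```text
pics
[[ 0.029 -1.     0.002]
 [-0.998 -0.029 -0.059]
 [ 0.059  0.    -0.998]] [ -20.69114775  514.56572499 1126.3142706 ]
0.1 [ 182.72293178 -518.42448676  230.81663834] [ 0.11917221 -0.11924909  0.69736896 -0.69660188] 1.0002657144757894
```

View pics/top1.png

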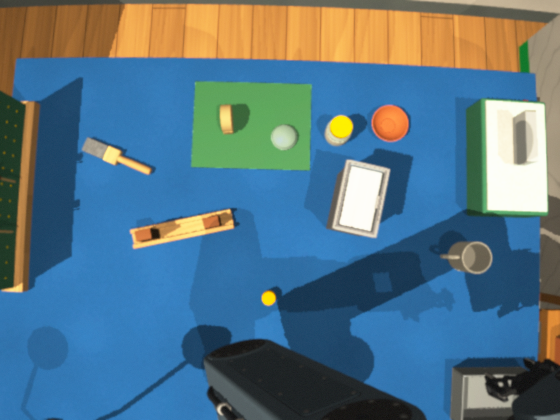

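View pics/scene1.png

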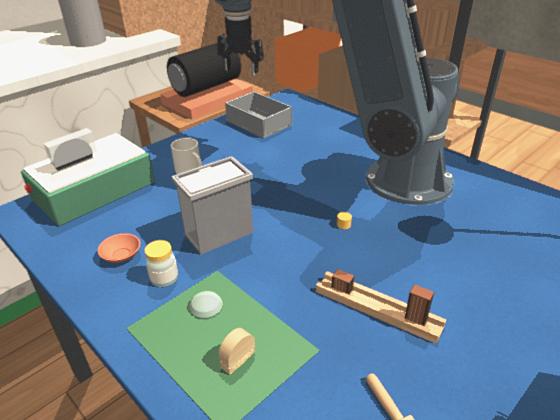

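The top view shows the rail from about (132,238) to (234,218), with the tall piece at the left (+y) end near (147,233) and the short one near (211,221). The hopper is near (360,198). The scene view confirms this: the tall piece is at (420,307). I'll zoom in to read the corners.

```bash
python3 - <<'E'
import pickle,cv2,numpy as np
cs=pickle.load(open('c1.pkl','rb'))
t=cs['top']['image'];s=cs['scene']['image']
def z(i,x,y,w,h,k=5):
    o=cv2.resize(i[y:y+h,x:x+w],None,fx=k,fy=k,interpolation=cv2.INTER_CUBIC)
    for a in range(0,w,10): cv2.putText(o,str(x+a),(a*k,8),0,.3,(255,255,255)); o[::4,a*k]=255
    for b in range(0,h,10): cv2.putText(o,str(y+b),(0,b*k+4),0,.3,(255,255,255)); o[b*k,::4]=255
    return o
a=z(t,125,200,80,60);a2=z(t,200,200,80,60)
b=z(t,320,150,80,60+0);c=z(t,320,190,80,60)
A=z(t,125,195,115,60,5)[:, :]
B=z(t,325,155,70,90,4);C=z(s,310,260,120,90,4)
o=np.zeros((600,800,3),np.uint8)
o[:240,:460]=cv2.resize(z(t,125,200,115,60,4),(460,240));o[:360,465:745]=B;o[240:600,:460]=z(s,335,260,115,90,4)
o[365:600,465:800]=z(s,170,150,84,60,4)[:235,:335]
cv2.imwrite('pics/z1.png',o[:,:,::-1])
E
```

```text
(no output)
```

View pics/z1.png

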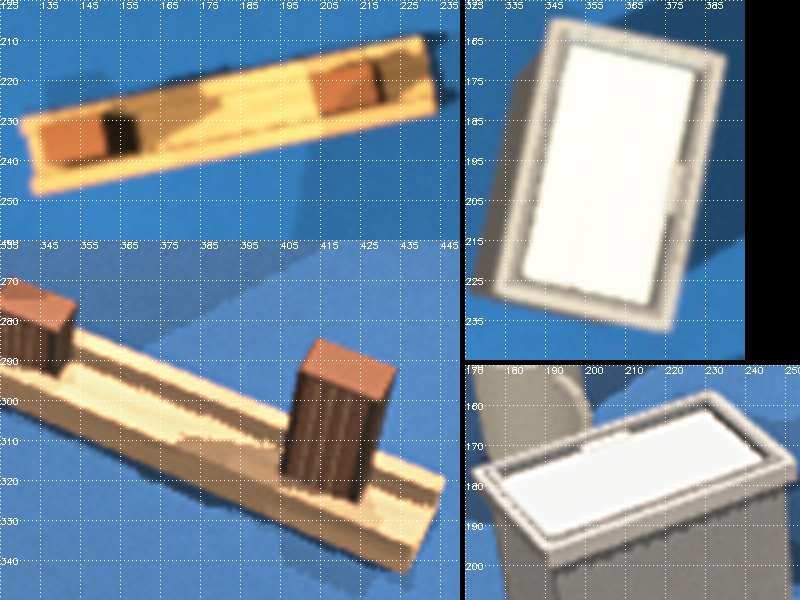

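```bash
python3 - <<'E'
from h import *
import pickle
cs=pickle.load(open('c1.pkl','rb'));t=cs['top'];s=cs['scene']
def pr(n,c,P,z):
    X=np.array([px2z(c,p,z)[:2] for p in P]);print(n,X.round(1).tolist(),'mean',X.mean(0).round(1));
    for i in range(4):
        d=X[(i+1)%4]-X[i];print('   L%.1f ang %.1f'%(np.hypot(*d),np.degrees(np.arctan2(d[1],d[0]))))
pr('rail',t,[(130.5,230),(230,209),(234.2,228.2),(133.75,248.75)],22)
pr('tall',t,[(135,231.5),(150.7,228.3),(152,239),(135.8,241.5)],95)
pr('stub',t,[(202.5,218.5),(217.5,215.5),(220,226),(204.5,228.5)],55)
pr('hop',t,[(346.75,159.5),(390.5,169.2),(376.2,238.2),(331.7,228.7)],180)
# scene crops: u=335+px/4, v=260+(py-240)/4
pr('tallS',s,[(335+318/4,260+98/4),(335+397/4,260+130/4),(335+385/4,260+160/4),(335+297/4,260+126/4)],95)
pr('hopS',s,[(170+8/4,150+112/4),(170+247/4,150+25/4),(170+333/4,150+98/4),(170+85/4,150+200/4)],180)
from scipy.spatial.transform import Rotation as Ro
st=env.get_state();q=st['tool_rot'];print(Ro.from_quat([q[1],q[2],q[3],q[0]]).as_matrix().round(3))
E
```

```text
rail [[464.9, 370.7], [528.0, 108.8], [478.0, 96.1], [415.8, 359.7]] mean [471.6 233.8]
   L269.4 ang -76.4
   L51.6 ang -165.7
   L270.9 ang 103.3
   L50.3 ang 12.6
tall [[460.4, 334.9], [469.5, 295.8], [443.3, 291.4], [435.8, 331.8]] mean [452.3 313.5]
   L40.1 ang -76.9
   L26.6 ang -170.5
   L41.0 ang 100.5
   L24.8 ang 7.2
stub [[499.4, 174.8], [508.1, 136.8], [481.6, 129.4], [474.1, 168.7]] mean [490.8 152.4]
   L39.0 ang -77.0
   L27.5 ang -164.5
   L40.0 ang 100.9
   L26.0 ang 13.5
hop [[637.7, -169.0], [618.8, -270.2], [460.3, -239.3], [479.0, -137.7]] mean [ 549.  -204.1]
   L102.9 ang -100.6
   L161.5 ang 168.9
   L103.2 ang 79.6
   L161.8 ang -11.2
tallS [[444.7, 293.5], [436.6, 332.4], [457.7, 338.8], [468.0, 296.8]] mean [451.7 315.4]
   L39.8 ang 101.8
   L22.1 ang 16.8
   L43.2 ang -76.2
   L23.6 ang -171.9
hopS [[623.3, -259.3], [462.0, -235.9], [481.6, -134.3], [644.9, -154.3]] mean [ 553.  -195.9]
   L163.0 ang 171.8
   L103.5 ang 79.1
   L164.5 ang -7.0
   L107.2 ang -101.7
[[-0.943 -0.     0.332]
 [-0.332  0.001 -0.943]
 [-0.    -1.    -0.001]]
```

Request:
play_rows --pt "-0.0265 0 -0.035 0 0 0 0" --pt "-0.0265 0 -0.035 0 0 0 0" --pt "-0.0265 0 -0.035 0 0 0 0" --pt "-0.0265 0 -0.035 0 0 0 0" --pt "-0.0265 0 -0.035 0 0 0 0" --pt "-0.0265 0 -0.035 0 0 0 0" --pt "-0.0265 0 -0.035 0 0 0 0" --pt "-0.0265 0 -0.035 0 0 0 0" --pt "-0.0265 0 -0.035 0 0 0 0" --pt "-0.0265 0 -0.035 0 0 0 0"

```text
clock: 1.1
tcp_pos: [316.4, -98.9, 231.4]
tool_rot: [-0.119, 0.119, -0.697, 0.697]
ft_force: [0.4, -0.8, 0.4]
width: 0.998
```

Request:
play_rows --pt "-0.0265 0 -0.035 0 0 0 0" --pt "-0.0265 0 -0.035 0 0 0 0" --pt "-0.0265 0 -0.035 0 0 0 0" --pt "-0.0265 0 -0.035 0 0 0 0" --pt "-0.0265 0 -0.035 0 0 0 0" --pt "-0.0265 0 -0.035 0 0 0 0" --pt "-0.0265 0 -0.035 0 0 0 0" --pt "-0.0265 0 -0.035 0 0 0 0" --pt "-0.0265 0 -0.035 0 0 0 0" --pt "-0.0265 0 -0.03 0 0 0 0"

```text
clock: 2.1
tcp_pos: [451.6, 315.0, 230.9]
tool_rot: [-0.119, 0.12, -0.697, 0.697]
ft_force: [0.3, -1.4, -0.8]
width: 0.995
```

Request:
play_rows --pt "0 0 0 0 -0.146 0 0" --pt "0 0 0 0 -0.146 0 0" --pt "0 0 0 0 -0.146 0 0" --pt "0 0 0 0 -0.146 0 0" --pt "0 0 0 0 -0.146 0 0" --pt "0 0 0 0 -0.146 0 0" --pt "0 0 0 0 -0.146 0 0" --pt "0 0 0 0 -0.146 0 0" --pt "0 0 0 0 -0.146 0 0" --pt "0 0 0 0 -0.146 0 0"

```text
clock: 3.1
tcp_pos: [451.5, 312.8, 230.9]
tool_rot: [-0.555, 0.555, -0.438, 0.438]
ft_force: [-0.5, 0.5, -0.2]
width: 1.002
```

```bash
cat >> h.py <<'E'
def box(c,ctr,ang,L,z,col=(0,0,255),im=None):
    a=np.radians(ang);e=np.array([np.cos(a),np.sin(a)]);f=np.array([-e[1],e[0]])
    P=[[*(np.array(ctr)+sx*L[0]/2*e+sy*L[1]/2*f),z] for sx,sy in((-1,-1),(1,-1),(1,1),(-1,1))]
    p=proj(c,P);cv2.polylines(im,[np.round(p*16).astype(np.int32)],True,col,1,cv2.LINE_AA,4);return p
def grid(o,x,y,w,h,k):
    for a in range(0,w,20): cv2.putText(o,str(x+a),(a*k,8),0,.3,(255,255,255)); o[::4,a*k]=255
    for b in range(0,h,20): cv2.putText(o,str(y+b),(0,b*k+4),0,.3,(255,255,255)); o[b*k,::4]=255
E
python3 - <<'E'
from h import *
import pickle
c=cap('wrist','w1.png');pickle.dump(c,open('w1.pkl','wb'))
im=c['image'][:,:,::-1].copy()
print(box(c,(452,314),13.3,(26,40),95,im=im).round())
box(c,(471.6,233.8),13.3,(50,270),22,(0,255,0),im)
print(proj(c,[[452,314,95]]))
grid(im,0,0,560,420,1)
cv2.imwrite('pics/w1b.png',im)
from scipy.spatial.transform import Rotation as Ro
st=env.get_state();q=st['tool_rot'];print(st['tcp_pos'],Ro.from_quat([q[1],q[2],q[3],q[0]]).as_matrix().round(3))
E
```

```text
[[268. 214.]
 [296. 214.]
 [297. 172.]
 [268. 172.]]
[[282.31369781 193.22396858]]
[451.5584811  312.82059203 230.95885105] [[ 0.241 -0.001  0.971]
 [-0.971 -0.     0.241]
 [ 0.    -1.    -0.001]]
```

View pics/w1b.png

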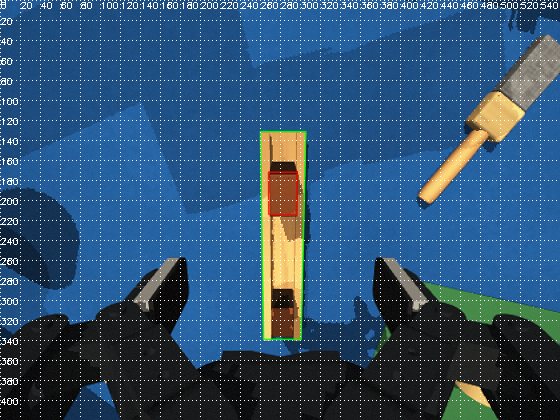

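The overlay matches. The slab's top face lies inside the predicted box at pixels (268..297, 172..214), and the rail outline fits. Next I descend and grip.

Request:
play_rows --pt "-0.001 0.04 0 0 0.01 0 0" --pt "0 0.04 0 0 0 0 0" --pt "0 0.04 0 0 0 0 0" --pt "0 0.035 0 0 0 0 0" --pt "0 0.02 0 0 0 0 0" --pt "0 0 0 0 0 0 0.3" --pt "0 0 0 0 0 0 0.6" --pt "0 0 0 0 0 0 1" --pt "0 0 0 0 0 0 1" --pt "0 0 0 0 0 0 1"

```text
clock: 4.15
tcp_pos: [452.1, 314.4, 57.6]
tool_rot: [0.552, -0.551, 0.443, -0.443]
ft_force: [-0.2, 0.4, 7.7]
width: 0.298
```

Request:
play_rows --pt "0 0 0 0 0 0 1" --pt "0 0 0 0 0 0 1" --pt "0 0 0 0 0 0 1" --pt "0 0 0 0 0 0 1"

```text
clock: 4.55
tcp_pos: [452.1, 314.3, 57.6]
tool_rot: [0.552, -0.551, 0.443, -0.443]
ft_force: [-1.4, 0.1, 7.4]
width: 0.294
```

Request:
play_rows --pt "0 -0.01 0 0 0 0 1" --pt "0 -0.03 0 0 0 0 1" --pt "0 -0.04 0 0 0 0 1" --pt "0 -0.04 0 0 0 0 1" --pt "0 -0.04 0 0 0 0 1" --pt "0 -0.04 0 0 0 0 1" --pt "0 -0.04 0 0.0 0.128 0 1" --pt "0 0 0 0 0.1 0 1" --pt "0 0 0 0 0.1 0 1" --pt "0 0 0 0 0.1 0 1"

```text
clock: 5.55
tcp_pos: [451.1, 313.7, 297.1]
tool_rot: [-0.444, 0.444, -0.551, 0.551]
ft_force: [0.2, 0.2, -2.6]
width: 0.299
```

Request:
play_rows --pt "0.02 0 0.008 0 0 0 1" --pt "0.036 0 0.0145 0 0 0 1" --pt "0.036 0 0.0145 0 0 0 1" --pt "0.036 0 0.0145 0 0 0 1" --pt "0.036 0 0.0145 0 0 0 1" --pt "0.036 0 0.0145 0 0 0 1" --pt "0.036 0 0.0145 0 0 0 1" --pt "0.036 0 0.0145 0 0 0 1" --pt "0.036 0 0.0145 0 0 0 1" --pt "0.036 0 0.0145 0 0 0 1"

```text
clock: 6.55
tcp_pos: [514.8, -53.0, 296.9]
tool_rot: [-0.445, 0.445, -0.55, 0.55]
ft_force: [0.5, 0.4, -2.2]
width: 0.294
```

Request:
play_rows --pt "0.036 0 0.0145 0 0 0 1" --pt "0.036 0 0.0145 0 0 0 1" --pt "0.036 0 0.0145 0 0 0 1" --pt "0.02 0 0.008 0 0 0 1" --pt "0.016 0 0.004 0 0 0 1" --pt "0 0 0 0 0 0 1" --pt "0 0 0 0 0 0 1"

```text
clock: 7.25
tcp_pos: [539.2, -203.2, 296.4]
tool_rot: [0.445, -0.445, 0.55, -0.55]
ft_force: [-0.2, -0.1, -2.7]
width: 0.292
```

```bash
python3 - <<'E'
from h import *
import pickle
c=cap('wrist','w2.png');pickle.dump(c,open('w2.pkl','wb'))
c2=cap('top','t2.png');pickle.dump(c2,open('t2.pkl','wb'))
c3=cap('scene','s2.png');pickle.dump(c3,open('s2.pkl','wb'))
im=c['image'][:,:,::-1].copy()
print(box(c,(550,-202),-11,(160,100),180,im=im).round())
box(c,(550,-202),-11,(140,80),180,(0,255,0),im)
grid(im,0,0,560,420,1)
cv2.imwrite('pics/w2b.png',im)
from scipy.spatial.transform import Rotation as Ro
st=env.get_state();q=st['tool_rot'];print(st['tcp_pos'],st['width'],st['ft_force'],Ro.from_quat([q[1],q[2],q[3],q[0]]).as_matrix().round(3))
E
```

```text
[[205. 251.]
 [382. 248.]
 [391. 134.]
 [194. 138.]]
[ 539.4532921  -202.79328657  296.53658004] 0.296017000001763 [-0.30430721  0.34281424 -2.85979872] [[-0.207  0.     0.978]
 [-0.978  0.    -0.207]
 [-0.    -1.     0.   ]]
```

View pics/w2b.png

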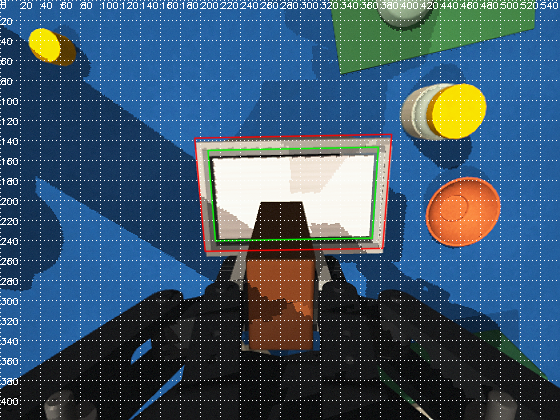

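```bash
python3 - <<'E'
from h import *
import pickle
c=pickle.load(open('w2.pkl','rb'));im=c['image'][:,:,::-1]
o=cv2.resize(im[125:265,185:400],None,fx=3.6,fy=3.6,interpolation=cv2.INTER_CUBIC)
for a in range(190,400,10):
    cv2.putText(o,str(a),(int((a-185)*3.6),8),0,.3,(0,0,255)); o[::5,int((a-185)*3.6)]=(0,0,255)
for b in range(130,265,10):
    cv2.putText(o,str(b),(0,int((b-125)*3.6)+4),0,.3,(0,0,255)); o[int((b-125)*3.6),::5]=(0,0,255)
cv2.imwrite('pics/w2z.png',o)
E
```

```text
(no output)
```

View pics/w2z.png

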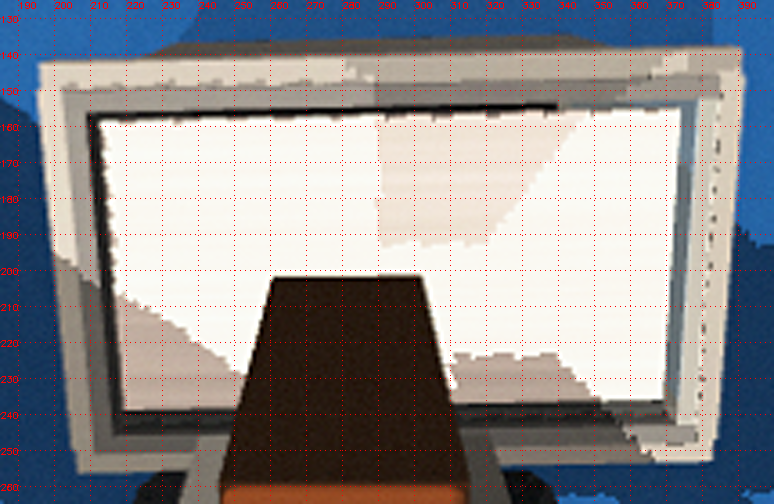

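The zoomed view shows the outer rim corners at about (195.5,142.5), (391.5,138), (383,252.5) and (207,256). The glassy blue inner wall on the right marks the +x window. The slab hangs upright, with its foot edge on row 202.

```bash
python3 - <<'E'
from h import *
import pickle
c=pickle.load(open('w2.pkl','rb'))
def pr(n,P,z):
    X=np.array([px2z(c,p,z)[:2] for p in P]);print(n,X.round(1).tolist(),'mean',X.mean(0).round(1))
    for i in range(4):
        d=X[(i+1)%4]-X[i];print('   L%.1f ang %.1f'%(np.hypot(*d),np.degrees(np.arctan2(d[1],d[0]))))
pr('rim',[(195.5,142.5),(391.5,138),(383,252.5),(207,256)],180)
pr('flap',[(213,157.5),(374,154),(369,236.5),(219.5,238.5)],174)
print('foot edge z~249',px2z(c,(260.5,202.3),249),px2z(c,(301.7,201.5),249))
E
```

```text
rim [[481.0, -141.6], [638.0, -171.5], [619.2, -271.0], [462.6, -241.2]] mean [ 550.2 -206.3]
   L159.9 ang -10.8
   L101.3 ang -100.7
   L159.4 ang 169.2
   L101.2 ang 79.5
flap [[490.2, -156.8], [624.1, -182.4], [610.2, -255.7], [476.4, -229.2]] mean [ 550.2 -206. ]
   L136.3 ang -10.8
   L74.6 ang -100.8
   L136.4 ang 168.8
   L73.7 ang 79.1
foot edge z~249 [ 529.81311721 -184.5945961   249.        ] [ 555.51701543 -189.54086761  249.        ]
```

Request:
play_rows --pt "-0.001 0.02 0.0105 0 -0.02 0 1" --pt "0 0.025 0 0 0 0 1" --pt "0 0.015 0 0 0 0 1" --pt "0 0.01 0 0 0 0 1" --pt "0 0.01 0 0 0 0 1" --pt "0 0.01 0 0 0 0 1" --pt "0 0.01 0 0 0 0 1"

```text
clock: 8.1
tcp_pos: [550.4, -205.0, 196.3]
tool_rot: [-0.451, 0.45, -0.545, 0.546]
ft_force: [0.2, 1.1, 0.4]
width: 0.297
```

Request:
play_rows --pt "0 0.01 0 0 0 0 1" --pt "0 0.01 0 0 0 0 1" --pt "0 0.01 0 0 0 0 1" --pt "0 0.01 0 0 0 0 1" --pt "0 0.01 0 0 0 0 1" --pt "0 0.01 0 0 0 0 1" --pt "0 0.003 0 0 0 0 1" --pt "0 0 0 0 0 0 1" --pt "0 0 0 0 0 0 1"

```text
clock: 9.0
tcp_pos: [550.0, -205.0, 133.5]
tool_rot: [-0.45, 0.45, -0.545, 0.545]
ft_force: [1.0, 0.8, -1.7]
width: 0.301
```

```bash
python3 - <<'E'
from h import *
c=cap('wrist','w3.png');c2=cap('scene','s3.png')
o=np.zeros((420,800,3),np.uint8)
o[:,:440]=c['image'][:,60:500]
o[:360,440:]=cv2.resize(c2['image'][100:280,130:310],None,fx=2,fy=2)
cv2.imwrite('pics/m3.png',o[:,:,::-1]);s=env.get_state();print(s['tcp_pos'],s['ft_force'],s['width'])
E
```

```text
[ 550.10743301 -205.05724909  133.65733091] [-0.2409449   1.54437666 -2.48527922] 0.2959339050708656
```

View pics/m3.png

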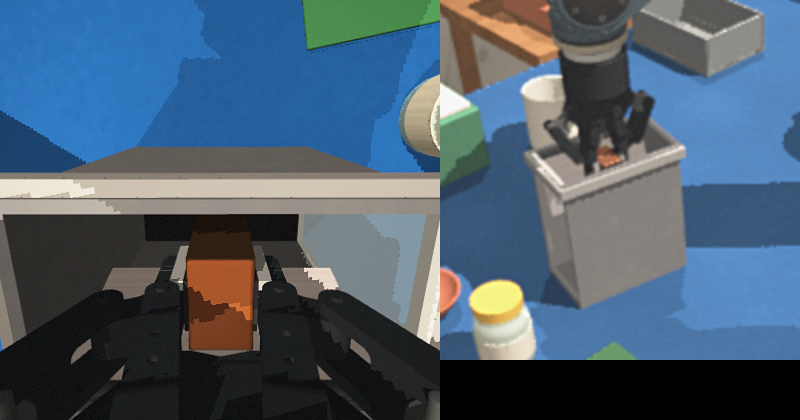

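The slab is held inside the mouth: its orange top is at about (220,305), below the rim, and the trap is folded down behind it toward the −y wall. Now I release it with a limited opening.

Request:
play_rows --pt "0 0 0 0 0 0 0.45" --pt "0 0 0 0 0 0 0.4" --pt "0 0 0 0 0 0 0.4" --pt "0 0 0 0 0 0 0.4" --pt "0 0 0 0 0 0 0.4" --pt "0 0 0 0 0 0 0.4" --pt "0 0 0 0 0 0 0.4"

```text
clock: 9.8
tcp_pos: [550.0, -205.0, 133.3]
tool_rot: [-0.45, 0.45, -0.545, 0.545]
ft_force: [1.0, -0.2, 1.6]
width: 0.605
```

```bash
python3 - <<'E'
from h import *
c=cap('wrist','w4.png');c2=cap('scene','s4.png')
o=np.zeros((420,800,3),np.uint8)
o[:,:440]=c['image'][:,60:500]
o[:360,440:]=cv2.resize(c2['image'][100:280,130:310],None,fx=2,fy=2)
cv2.imwrite('pics/m4.png',o[:,:,::-1]);s=env.get_state();print(s['tcp_pos'],s['ft_force'],s['width'])
E
```

```text
[ 550.01015208 -205.02064408  133.32387959] [ 1.4583012  -0.64780353  1.03530149] 0.6004571826689895
```

View pics/m4.png

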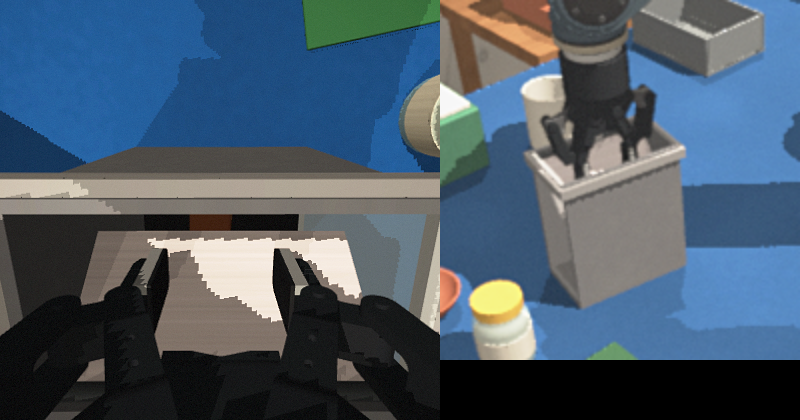

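The slab has dropped; its orange top shows deep in the box at (215,222), and the trap is resting on the fingers. I withdraw straight up.

Request:
play_rows --pt "0 -0.01 0 0 0 0 0.4" --pt "0 -0.01 0 0 0 0 0.4" --pt "0 -0.01 0 0 0 0 0.4" --pt "0 -0.015 0 0 0 0 0.4" --pt "0 -0.02 0 0 0 0 0.4" --pt "0 -0.03 0 0 0 0 0.4" --pt "0 -0.04 0 0 0 0 0.4" --pt "0 -0.04 0 0 0 0 0.4" --pt "0 0 0 0 0 0 0.4" --pt "0 0 0 0 0 0 0.4"

```text
clock: 10.9
tcp_pos: [550.0, -205.1, 309.5]
tool_rot: [-0.451, 0.45, -0.545, 0.546]
ft_force: [0.7, -0.4, -0.6]
width: 0.603
```

Request:
play_rows --pt "-0.03 0 -0.03 0 0 0 0.4" --pt "-0.03 0 -0.03 0 0 0 0.4" --pt "-0.03 0 -0.03 0 0 0 0.4" --pt "-0.03 0 -0.03 0 0 0 0.4" --pt "0 0 0 0 0 0 0.4" --pt "0 0 0 0 0 0 0.4" --pt "0 0 0 0 0 0 0.4"

```text
clock: 11.6
tcp_pos: [455.0, -65.0, 307.8]
tool_rot: [0.45, -0.45, 0.545, -0.545]
ft_force: [0.1, -0.6, -0.2]
width: 0.601
```

```bash
python3 - <<'E'
from h import *
c=cap('top','t5.png');c2=cap('scene','s5.png')
o=np.zeros((600,800,3),np.uint8)
o[:280,:480]=cv2.resize(c['image'][140:280,160:400],None,fx=2,fy=2)
o[280:600,:480]=cv2.resize(c2['image'][120:280,120:360],None,fx=2,fy=2)
o[:300,480:800]=cv2.resize(c2['image'][240:390,300:460],None,fx=2,fy=2)
cv2.imwrite('pics/m5.png',o[:,:,::-1]);s=env.get_state();print(s['clock'],s['tcp_pos'],s['ft_force'],s['width'])
E
```

```text
11.7 [455.09338146 -65.20132185 307.81873955] [-0.69491052  0.28734261 -0.49745553] 0.601771575064519
```

View pics/m5.png

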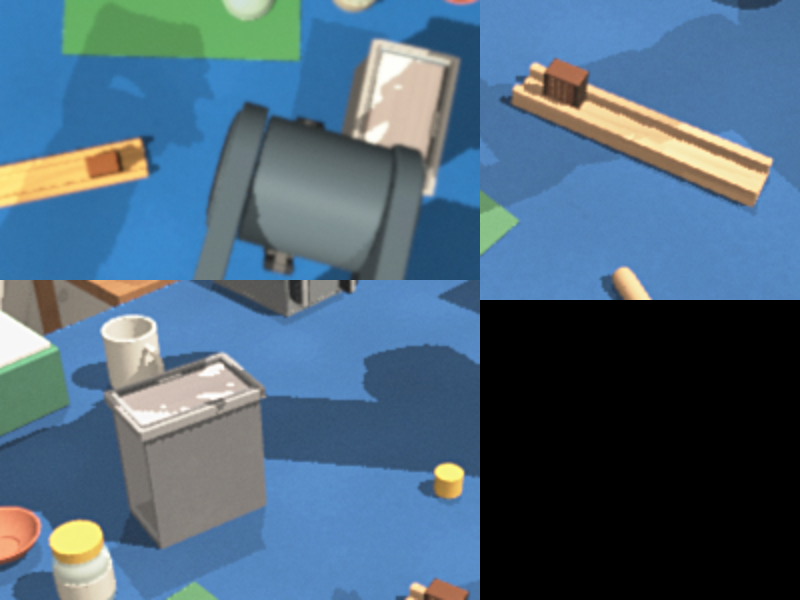

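```bash
python3 -c "
from cell import env
print(env.job_done())"
```

```text
the job is handed in; nothing more can be done
None
```

I took the tall piece from the +y end of the rail and pushed it down through the trap, foot about 95 mm below the rim. I held it there with the trap folded well open, then let go. It dropped, I withdrew the fingers straight up, and I handed the job in at about 11.7 s.

**Last checks:**
- **Trap:** in the final pictures it is level and shut.
- **Short piece:** it still stands upright in the rail, in its original place.
- **Gripper:** it was empty and clear of everything, with under 1 N on the wrist. The largest force in any reading was about 8 N, during the grasp.
- **Tall piece:** just after release I could see its top deep in the box, below the trap. I did not confirm its final rest on the floor, because it could not be made out through the window in the last pictures.

The scene camera's hopper position was about 8 to 10 mm in y away from the top and wrist cameras' estimates, so I placed the slab by the close wrist view. No check failed.

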